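# Set out the rivet anvil and hold the heavier maul over it

## Robot

A 7-joint arm with a two-finger parallel gripper is mounted at the origin on the work surface. World frame = base frame: x ahead of the robot, y to its left, z up, the work surface at z = 0. Lengths are in m, angles in rad, forces in N, time in s.
With the tool pointing down it reaches from about 0.35 to 0.9 m from the base axis. Payload 8.1 kg.
Tool frame: the origin (TCP) lies between the finger pads; the fingertips stand 22 mm ahead of it and the grasp point (between the pads) lies 3 mm ahead of it (arm.tip_reach is the distance from the TCP to the fingertips, in m); z points along the fingers, y is the line along which they close (so a half turn about z gives the same grasp; the last joint's range is limited). The gripper opens to 92 mm and grips with 3 to 60 N. Pads are 19 mm wide; open, the fingers measure 130 mm over their backs; the gripper's body (75 mm by 190 mm) begins 47 mm behind the grasp point.
Start: joints at [-1.307, 0.434, 0.025, 1.573, -0.012, 1.134, -0.075], TCP at [0.224, 0.583, 0.249] pointing down, gripper open.
Joint ranges: [-2.62, 2.62], [-0.44, 2.09], [-1.27, 1.32], [0.08, 2.57], [-1.32, 4.46], [0.12, 2], [-2.74, 2.74]. Speed limits (rad/s): [2.22, 2.22, 3.01, 3.01, 3.14, 3.14, 3.14].

## Interface

Orientations are given as a rotation vector (axis times angle).
In Python, from cell import telemetry, vision, job, arm gives the robot as it stands. The module is installed in compiled form; this text tells all that it offers.
- The arm moves only by the shell command python3 -m creep 'ROWS' [FORCE]. ROWS is text: rows parted by semicolons, each of 7 numbers parted by spaces: the finger opening in cm, from 0 to 9.18, then the shift along the tool's x, y, z in cm, then the turn, a rotation vector about the tool's x, y, z in degrees. A call has 1 to 5 rows; each row is the pose to reach, as a shift and turn from the pose commanded when the call began, along the tool's axes at that moment; what a row does not reach only later rows make up. A row lasts 1/8 s, in which the tool goes at most 62.5 mm and 10.7 degrees, less where a joint would pass 70% of its speed; a pose out of reach is approached as far as the arm can. A call with a gripper value outside its range is refused whole. The fingers move at their own pace and stop on an object; FORCE is the grip in N (left out, the last holds). Time passes only in rows, so rows that repeat a pose let the fingers close. It gives the time, the measured TCP pose, the force, the opening and the grip force at its end, in the units of the state.
- telemetry.observe(): the state, without advancing time (a new reading comes with each control period).
- vision.get_image(name): name is "scene" or "top"; returns the picture (384x512x3 uint8, red, green, blue); there is no depth.
- vision.camera_info(name): a dict with "fov_y" (degrees; the focal length in pixels is half the picture's height over the tangent of half this angle, whatever the lens; pixels are square), "cx", "cy" (the principal point, pixels), "extrinsics" (4x4, takes a point from camera to world coordinates). Camera axes: x right, y down, z forward; pixel columns grow to the right and rows downward; lengths in m; the calibration is good to about 2 mm. A picture is of the moment at which its call begins. camera_info takes no time and is no camera call.
- job.sign_off(): hands the job in; it is judged then, once.
The state is a dict: "clock": time; "joints": joint angles; "dq": joint speeds; "joint_efforts": joint torques, N m; "position": TCP position; "ee_rot": TCP orientation; "force": force on the tool from outside, world axes, zero at the start; "ft_torque": the same for the moment, N m; "width": opening from 0.0 (shut) to 1.0 (fully open); "gripper_force": force on a finger pad.
Only numpy, scipy, OpenCV 4.12 (cv2) and the standard library are available. Lean on these libraries where they do the work, as an engineer would, in place of code of your own. Each camera call takes 0.05 s, during which the arm holds its last target. There are 200 camera calls.

## Task

Set up for riveting: first stand the small steel rivet anvil on the cutting mat midway between the flat aluminium tin and the amber jar, and let go of it. Then lift the two look-alike mauls in turn to feel which is heavier; the lighter one ends standing upright where it was at the start, and you finish still holding the heavier one upright and steady, centred a few centimetres above the anvil without touching it. Do not tip a maul over and leave everything else where it is.

Things in the scene. Friction and masses are not known exactly. Their poses are not given: they have to be found in the camera images.
- maul_a: Maul standing head down: white nylon head below (75 mm high, diameter 60 mm near its top, 53 mm at the face underneath), plain round dark wooden handle straight up (diameter 26 mm, 75 to 175 mm above the face). Origin: centre of the face on the underside; z runs up the handle. The two look alike, only masses differ (0.25 to 0.65 kg; the heavier at least a third more).
- maul_b: The other maul, also head down: white nylon head below (75 mm high, diameter 60 mm near its top, 53 mm at the face underneath), plain round dark wooden handle straight up (diameter 26 mm, 75 to 175 mm above the face). Origin: centre of the face on the underside; z runs up the handle. The two look alike, only masses differ (0.25 to 0.65 kg; the heavier at least a third more).
- anvil: Rivet anvil: plain steel disc, diameter 40 mm, height 20 mm, 0.19 kg, lying flat with a darker dot on its top. Origin: centre of the underside; z up.
- tin: Flat round aluminium tin with a lid, diameter 60 mm, height 38 mm, 0.3 kg, loose. Origin: centre of the underside; z up. The amber jar stands 200 mm away (centre to centre) along the tin's -y axis.
- jar: Amber glass jar with black lid, diameter 56 mm, height 62 mm, 0.3 kg, loose. Origin: centre of the underside; z up. The space between it and the tin is empty.
- spool: Bystander: wooden thread spool, grey thread, diameter 48 mm, height 50 mm, standing. Origin: centre of the underside.
- buckle: Bystander: flat brass ring lying on the mat, outer diameter 44 mm, 6 mm thick. Origin: centre of the underside.
- dye: Bystander: white bottle with red cap, diameter 48 mm, height 110 mm, far side of the mat. Origin: centre of the underside.
- punch_pot: Bystander, fixed: white cup of rim diameter 80 mm, 95 mm high, with punches standing in it up to 165 mm high, far side. Origin: centre of the underside.
- ruler: Bystander: steel ruler 260 x 30 x 4 mm lying across the far side of the mat, long along its y. Origin: centre of the underside.
- awl: Bystander: screwdriver-like awl, 150 mm long, lying on the mat to the robot's right, along its x axis.
- mat: Fixed teal cutting mat, 600 x 900 mm, 3 mm thick, lying on the work surface (z = 0), so its top is at z = 0.003. All the things above stand on it. Origin: centre of the underside.
Not all that is in view belongs to the job. Of the things shaped like the anvil, the steel one is meant.

How it is judged:
By the outcome, as a careful person would: the job done as asked, in the order asked, and still so for the second after the job is handed in, while the arm keeps its last pose, push and grip.
It also fails if it takes over 72 s, if anything falls off the work surface, if the arm or the gripper's body presses on something with over 40 N, if the wrist force passes 120 N, or if a joint passes its speed limit or range.

## Working session

There is one attempt and no reset: what is moved stays moved. The work goes in short steps, Python scripts to look and compute and a shell command to move; the robot and the scene stay as the last step left them, time stands still between calls to the robot, and variables do not carry over. Pictures are saved under pics/ and viewed, at most 10 in all, crops included, and the job is handed in when it is done.

```bash
mkdir -p pics
cat > h.py <<'E'
import numpy as np, cv2
from cell import telemetry, vision, job, arm
from scipy.spatial.transform import Rotation as R
def cam(n):
    c=vision.camera_info(n); f=192/np.tan(np.radians(c["fov_y"])/2); return f,c["cx"],c["cy"],np.array(c["extrinsics"])
def ray(n,u,v):
    f,cx,cy,E=cam(n); d=E[:3,:3]@np.array([(u-cx)/f,(v-cy)/f,1]); return E[:3,3],d/np.linalg.norm(d)
def onz(n,u,v,z):
    o,d=ray(n,u,v); return o+d*(z-o[2])/d[2]
def proj(n,p):
    f,cx,cy,E=cam(n); q=E[:3,:3].T@(np.array(p)-E[:3,3]); return q[:2]/q[2]*f+[cx,cy]
def two(p1,p2):
    (o1,d1),(o2,d2)=ray(*p1),ray(*p2)
    s=np.linalg.lstsq(np.c_[d1,-d2],o2-o1,rcond=None)[0]; a=o1+s[0]*d1;b=o2+s[1]*d2
    return (a+b)/2,np.linalg.norm(a-b)
def grab(n,f=None):
    im=vision.get_image(n)[:,:,::-1].copy()
    if f: cv2.imwrite(f,im)
    return im
E
python3 - <<'E'
from h import *
for n in("scene","top"):
    print(n,vision.camera_info(n)); im=grab(n,f"pics/{n}0.png")
print(telemetry.observe())
E
```

```text
scene {'fov_y': 56.560581696665636, 'cx': 259.4656805840422, 'cy': 187.39994363941673, 'extrinsics': array([[-0.71505327,  0.54563046, -0.43701971,  0.88217479],
       [ 0.69888164,  0.54344519, -0.46500729,  0.52783269],
       [-0.01622589, -0.63793003, -0.76992337,  0.81851956],
       [ 0.        ,  0.        ,  0.        ,  1.        ]])}
top {'fov_y': 52.55287004037916, 'cx': 254.1549085692466, 'cy': 192.64974184587297, 'extrinsics': array([[ 0.01201917, -0.99178792,  0.12732737,  0.32663559],
       [-0.99985711, -0.01343421, -0.01026046,  0.06177263],
       [ 0.01188675, -0.12718585, -0.99180768,  1.16732039],
       [ 0.        ,  0.        ,  0.        ,  1.        ]])}
{'clock': 0.1, 'joints': array([-1.30660982,  0.43516073,  0.02499366,  1.57399026, -0.01160603,
        1.13398067, -0.07509011]), 'dq': array([-0.00017787, -0.00080782,  0.00124481, -0.00466325,  0.00093676,
        0.00179609, -0.00095048]), 'joint_efforts': array([ 2.45328330e-03, -6.69119096e+01,  9.87811871e-01, -3.15142393e+01,
       -6.04920345e-02,  3.75114090e-02,  1.58914588e-05]), 'position': array([0.22404243, 0.58302055, 0.24802517]), 'ee_rot': array([-5.73023528e-01, -3.08876335e+00,  2.18054655e-03]), 'force': array([ 0.01903862, -0.28094121,  0.597039  ]), 'ft_torque': array([-0.00523409,  0.01536955,  0.02409967]), 'gripper_force': 0.0, 'width': 1.0027881888782681}
```

View pics/scene0.png

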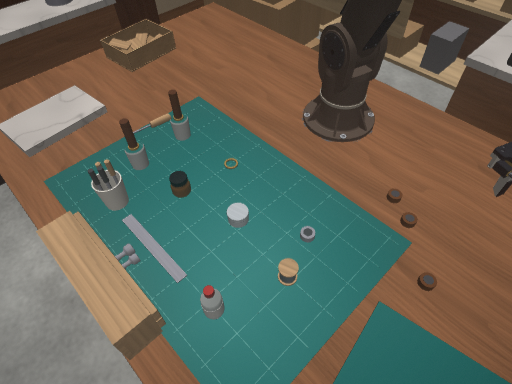

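View pics/top0.png

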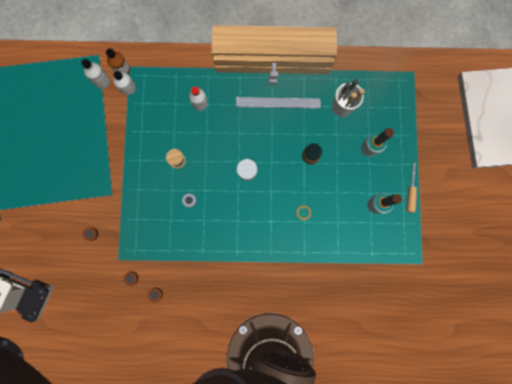

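The scene view shows these things, with pixels given as scene / top:
- **Anvil candidates:** the grey disc with a dark dot at (308,234) / (189,200) fits the description. Look-alikes are the brown discs off the mat at scene (394,196), (409,220), (427,282), the brass ring at (231,163), and the spool at (288,270).
- **Tin:** (238,214) / (247,169)
- **Jar:** (180,183) / (313,153)
- **Mauls:** (135,145) and (179,115) / (378,143) and (386,203)

Next I'll check the anvil in one close crop.

Run:
```python
from h import *
s=cv2.imread("pics/scene0.png");t=cv2.imread("pics/top0.png")
def c(im,u,v,r=20,k=8): return cv2.resize(im[v-r:v+r,u-r:u+r],None,fx=k*20/r,fy=k*20/r,interpolation=cv2.INTER_CUBIC)[:256,:256]
L=[c(s,308,234,16),c(t,189,200,16),c(s,135,140,28)]
M=[c(t,378,143,20),c(t,386,203,20),c(s,179,113,28)]
cv2.imwrite("pics/crop.png",np.vstack([np.hstack([cv2.resize(x,(256,256)) for x in r]) for r in(L,M)]))
# non-mat blobs
for n,im in(("scene",s),("top",t)):
    h=cv2.cvtColor(im,cv2.COLOR_BGR2HSV)
    mat=cv2.inRange(h,(75,90,30),(100,255,255)); 
    x=cv2.bitwise_not(mat)
    N,l,st,ce=cv2.connectedComponentsWithStats(x,connectivity=4)
    for i in range(1,N):
        if 60<st[i,4]<4000: print(n,st[i],ce[i].round(1))
```

```text
scene [124 144  25  26 347] [138.1 158.8]
scene [224 158  14  11  86] [230.5 162.9]
scene [  88  159   41   52 1272] [108.9 185.8]
scene [170 171  21  27 420] [179.6 184.1]
scene [226 202  23  26 471] [237.5 214.5]
scene [ 122  214   65   69 1064] [154.5 248.2]
scene [300 226  16  17 209] [307.2 233.6]
scene [277 258  22  28 494] [287.5 271.4]
scene [200 285  24  35 632] [211.6 302.3]
top [332  79  33  38 850] [347.6  98. ]
top [189  86  18  25 339] [197.5  98. ]
top [236  96  85  13 901] [277.9 102.2]
top [372 128  22  20 222] [382.2 137.4]
top [362 138  22  18 159] [369. 149.]
top [165 148  21  21 320] [175.2 158.3]
top [303 149  16  15  97] [309.  158.4]
top [236 158  22  22 361] [246.5 168.9]
top [406 163  11  50 317] [411.8 194.4]
top [182 193  15  15 160] [188.8 200. ]
top [378 194  24  15 216] [389.2 200.5]
top [368 196  19  18 128] [373.7 206.1]
top [296 205  16  16 121] [303.3 212.4]
```

View pics/crop.png

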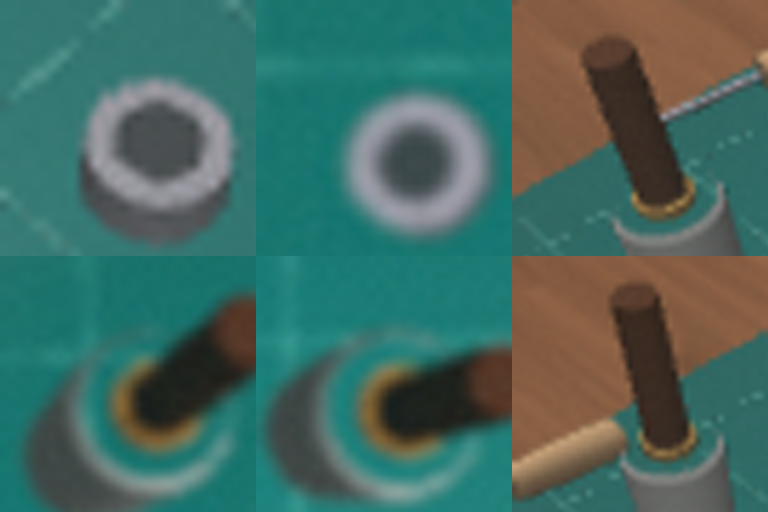

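The crop confirms a steel disc with a dark dot. Its top centre is at scene (307.6,231.8) and top (188.7,200.1). The maul collars are at top (376.9,141.2) and (384.6,201.7), and scene (133.0,147.1) and (177.7,116.8).

Run:
```python
from h import *
s=cv2.imread("pics/scene0.png");t=cv2.imread("pics/top0.png")
f=lambda n,a,b:print(n,*[x.round(4) for x in two(("scene",*a),("top",*b))])
def blob(im,u,v,r,lo,hi):
    m=cv2.inRange(cv2.cvtColor(im,cv2.COLOR_BGR2HSV)[v-r:v+r,u-r:u+r],lo,hi)
    c=max(cv2.findContours(m,cv2.RETR_EXTERNAL,cv2.CHAIN_APPROX_NONE)[0],key=cv2.contourArea)
    e=cv2.fitEllipse(cv2.convexHull(c)) ; return np.array(e[0])+[u-r,v-r],np.round(e[1],1)
f("anvil",(307.6,231.8),(188.7,200.1))
f("maulF",(133,147.1),(376.9,141.2)); f("maulN",(177.7,116.8),(384.6,201.7))
B=dict(tin=((238,212),(247,169),(0,0,140),(180,60,255)),jar=((179,180),(313,153),(0,0,0),(180,255,45)),
 anv=((308,234),(189,200),(0,0,110),(180,70,255)))
for k,(a,b,lo,hi) in B.items():
    A=blob(s,*a,18,lo,hi);C=blob(t,*b,18,lo,hi);print(k,A,C);f(k,A[0],C[0])
for n,p in(("F",(123.6,120.7)),("N",(172.1,91.8))):print(n,onz("scene",*p,.178))
for z,p in((.023,(188.7,200.1)),(.078,(376.9,141.2)),(.078,(384.6,201.7))):print(onz("top",*p,z))
o=telemetry.observe();print(R.from_rotvec(o["ee_rot"]).as_matrix().round(3))
for n,p in(("spool",(175,157)),("buckle",(303.3,212.4)),("awl",(412,194)),("pot",(349,95))):print(n,onz("top",*p,.01 if n!="pot" else .098).round(3))
```

```text
anvil [0.448  0.2438 0.0232] 0.0022
maulF [ 0.6202 -0.3012  0.0779] 0.0016
maulN [ 0.4443 -0.3162  0.0822] 0.0024
tin (array([237.1747303 , 211.18067551]), array([17.7, 21.6])) (array([246.57838058, 168.781353  ]), array([20. , 20.6]))
tin [0.5413 0.0739 0.0402] 0.0018
jar (array([178.44253922, 180.50090599]), array([11.3, 17.2])) (array([311.9718914 , 151.67362595]), array([14.1, 15.7]))
jar [ 0.5927 -0.1175  0.0522] 0.0016
anv (array([307.41758347, 231.8828125 ]), array([12.6, 14.9])) (array([188.87302971, 199.94690514]), array([13.3, 13.8]))
anv [0.4485 0.2435 0.0229] 0.0024
F [ 0.61705822 -0.29964867  0.178     ]
N [ 0.44286422 -0.3135551   0.178     ]
[0.44873958 0.24299528 0.023     ]
[ 0.62086801 -0.30170242  0.078     ]
[ 0.44568237 -0.31859409  0.078     ]
[[-0.933  0.359 -0.   ]
 [ 0.359  0.933 -0.001]
 [-0.    -0.001 -1.   ]]
spool [0.581 0.291 0.01 ]
buckle [ 0.418 -0.098  0.01 ]
awl [ 0.478 -0.426  0.01 ]
pot [ 0.75  -0.218  0.098]
```

```bash
python3 -m creep '9 -33.1 -23.6 8 0 0 54; 9 -33.1 -23.6 8 0 0 54; 9 -33.1 -23.6 8 0 0 54; 9 -33.1 -23.6 8 0 0 54; 9 -33.1 -23.6 8 0 0 54'
cat > st.py <<'E'
from h import *
import sys
def go(x,y,z,yaw=None):
    "needed shift (tool axes, cm) and z turn to bring TCP to x,y,z with tool y at yaw deg"
    o=telemetry.observe();M=R.from_rotvec(o["ee_rot"]).as_matrix()
    a=np.degrees(np.arctan2(M[1,1],M[0,1]))
    print("t",round(o["clock"],2),"pos",o["position"].round(4),"yaw",a.round(2),"tilt",M[:,2].round(3),"F",o["force"].round(2),"w",round(o["width"]*9.18,2),"g",o["gripper_force"])
    tz=0 if yaw is None else ((a-yaw+90)%180-90)
    print("shift",(100*M.T@(np.array([x,y,z])-o["position"])).round(2),"turn",np.round(tz,1))
if len(sys.argv)>1: go(*map(float,sys.argv[1:]))
E
python3 st.py .4483 .2436 .1 15
python3 - <<'E'
from h import *
s=cv2.imread("pics/scene0.png");t=cv2.imread("pics/top0.png")
for im,(u,v) in((s,(179,181)),(t,(313,153))):
    h=cv2.cvtColor(im,cv2.COLOR_BGR2HSV);m=cv2.inRange(im,(0,0,0),(60,60,60))[v-16:v+16,u-16:u+16]
    for r in m[::1]: print(''.join('#' if x else '.' for x in r))
    c=max(cv2.findContours(m,0,1)[0],key=cv2.contourArea);e=cv2.fitEllipse(cv2.convexHull(c));print(np.array(e[0])+[u-16,v-16],e)
E
```

```text
clock: 0.72
position: [0.3941, 0.3259, 0.188]
ee_rot: [-1.914, -2.491, -0.0]
force: [1.4, 0.8, -0.5]
width: 0.979
gripper_force: 0.0
t 0.72 pos [0.3941 0.3259 0.188 ] yaw 14.92 tilt [ 0.  0. -1.] F [ 1.43  0.81 -0.46] w 8.98 g 0.0
shift [-9.35  3.12  8.8 ] turn -0.1
................................
................................
................................
................................
................................
................................
.............######.............
...........##########...........
.........#############..........
........###############.........
.......#################........
.......#################........
.......#################........
.......#################........
.......##################.......
.......##################.......
.......##################.......
........################........
........################........
........###############.........
.........#############....#.....
..........##########......#.....
............##............##....
.........................###....
.........................###....
........
[... 840 characters left out ...]
.......
......##################........
......##################........
......##################........
......#################.........
......#################.........
......##.#############..........
......##..############..........
.......##..#########............
.......##.....####..............
.........#......................
.........###....................
.............#..................
................................
................................
................................
................................
................................
[311.4639883  152.89331341] ((14.463988304138184, 15.89331340789795), (15.788070678710938, 20.632478713989258), 43.322139739990234)
```

```bash
python3 -m creep '9 -9.4 3.1 8.8 0 0 0; 9 -9.4 3.1 8.8 0 0 0; 9 -9.4 3.1 8.8 0 0 0; 9 -9.4 3.1 8.8 0 0 0' >/dev/null
python3 st.py .4483 .2436 .028 15
python3 - <<'E'
from h import *
p,e=two(("scene",178.4,178),("top",313,151.7));print(p,e, onz("top",313,151.7,.065),onz("scene",178.4,178,.065))
t=np.array([.5413,.0739]);print((p[:2]+t)/2,np.linalg.norm(p[:2]-t))
im=grab("top");grab("scene","pics/s1.png")
E
```

```text
t 1.23 pos [0.4478 0.245  0.1001] yaw 15.2 tilt [-0.001 -0.001 -1.   ] F [ 0.32  0.05 -0.04] w 8.99 g 0.0
shift [-0.14  0.02  7.21] turn 0.2
[ 0.59049763 -0.1189353   0.06013677] 0.002439325877673567 [ 0.59028252 -0.11898148  0.065     ] [ 0.59163511 -0.11371957  0.065     ]
[ 0.56589881 -0.02251765] 0.19901221256793786
```

View pics/s1.png

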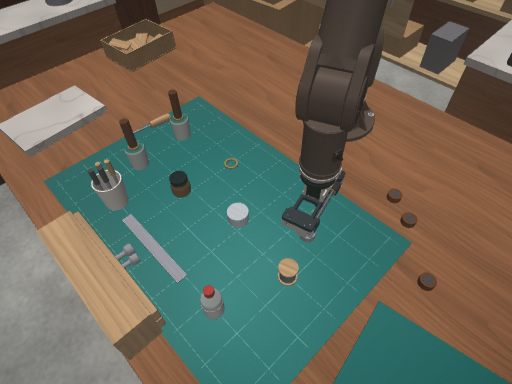

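The gripper is straight above the anvil at (308,236), with nothing else near it. Next I'll descend and grip.

```bash
python3 -m creep '9 -0.1 0 4 0 0 0; 9 -0.1 0 7.2 0 0 0; 9 -0.1 0 7.2 0 0 0; 9 -0.1 0 7.2 0 0 0' >/dev/null
python3 -m creep '2 0 0 0 0 0 0; 2 0 0 0 0 0 0; 2 0 0 0 0 0 0; 2 0 0 0 0 0 0; 2 0 0 0 0 0 0' 25; python3 st.py .566 -.0225 .14 15
```

```text
clock: 2.45
position: [0.4483, 0.2442, 0.0284]
ee_rot: [-1.907, -2.497, -0.0]
force: [-0.4, -0.7, -0.9]
width: 0.485
gripper_force: 0.0
t 2.45 pos [0.4483 0.2442 0.0284] yaw 15.26 tilt [-0.  0. -1.] F [-0.42 -0.69 -0.92] w 4.45 g 0.0
shift [-28.83   4.34 -11.16] turn 0.3
```

```bash
python3 -m creep '2 0 0 0 0 0 0; 2 0 0 0 0 0 0; 2 0 0 0 0 0 0' 25 | tail -2;  python3 -m creep '2 0 0 -5 0 0 0; 2 0 0 -10 0 0 0; 2 0 0 -10 0 0 0'; python3 st.py .566 -.0225 .128 15
```

```text
width: 0.426
gripper_force: 25.0
clock: 3.2
position: [0.4501, 0.2453, 0.1315]
ee_rot: [1.906, 2.495, 0.009]
force: [-0.7, 0.7, -2.3]
width: 0.43
gripper_force: 25.0
t 3.2 pos [0.4501 0.2453 0.1315] yaw 15.26 tilt [ 0.005  0.004 -1.   ] F [-0.73  0.67 -2.31] w 3.95 g 24.99972313642502
shift [-28.89   4.12   0.31] turn 0.3
```

```bash
python3 -m creep '2 -28.8 4.3 0 0 0 0; 2 -28.8 4.3 0 0 0 0; 2 -28.8 4.3 0 0 0 0; 2 -28.8 4.3 0 0 0 0; 2 -28.8 4.3 0 0 0 0'>/dev/null; python3 -m creep '2 0 0 0 0 0 0; 2 0 0 0 0 0 0'; python3 st.py .566 -.0225 .04 15
python3 - <<'E'
from h import *
grab("top","pics/t2.png")
E
```

```text
clock: 4.08
position: [0.5646, -0.0216, 0.1272]
ee_rot: [-1.905, -2.495, 0.001]
force: [0.1, 1.1, -2.8]
width: 0.432
gripper_force: 25.0
t 4.08 pos [ 0.5646 -0.0216  0.1272] yaw 15.27 tilt [-0.002  0.001 -1.   ] F [ 0.07  1.08 -2.78] w 3.96 g 24.9997615814209
shift [-0.13  0.13  8.72] turn 0.3
```

View pics/t2.png

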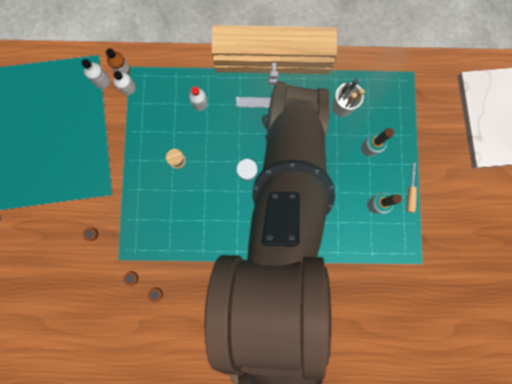

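The arm covers the jar and the place. The tin is unmoved at (247,169). Next I'll lower the anvil and let go.

```bash
python3 -m creep '2 -0.1 0.1 5 0 0 0; 2 -0.1 0.1 9 0 0 0; 2 -0.1 0.1 9.5 0 0 0; 2 -0.1 0.1 9.9 0 0 0; 2 -0.1 0.1 9.9 0 0 0'; python3 -m creep '6.5 0 0 0 0 0 0; 6.5 0 0 0 0 0 0; 6.5 0 0 0 0 0 0; 6.5 0 0 0 0 0 0'; python3 st.py .566 -.0225 .04 15
```

```text
clock: 4.75
position: [0.5677, -0.0226, 0.0306]
ee_rot: [1.905, 2.496, 0.002]
force: [0.1, -0.4, -1.7]
width: 0.426
gripper_force: 25.0
clock: 5.25
position: [0.5669, -0.023, 0.0296]
ee_rot: [1.907, 2.497, 0.0]
force: [-0.1, 0.2, -0.7]
width: 0.706
gripper_force: 0.0
t 5.25 pos [ 0.5669 -0.023   0.0296] yaw 15.26 tilt [ 0.  0. -1.] F [-0.11  0.15 -0.71] w 6.48 g 0.0
shift [ 0.07 -0.07 -1.04] turn 0.3
```

```bash
python3 -m creep '6.5 0 0 -5 0 0 0; 6.5 0 0 -10 0 0 0; 6.5 0 0 -16 0 0 0; 6.5 0 0 -22 0 0 0; 6.5 0 0 -22 0 0 0' >/dev/null; python3 -m creep '7 -25 -19.5 0 0 0 0; 7 -25 -19.5 0 0 0 0; 7 -25 -19.5 0 0 0 0; 7 -25 -19.5 0 0 0 0; 7 -25 -19.5 0 0 0 0'>/dev/null; python3 -m creep '7 0 0 0 0 0 0; 7 0 0 0 0 0 0'; python3 st.py .4443 -.316 .145 15
python3 - <<'E'
from h import *
i=grab("scene","pics/s3.png");
t=grab("top","pics/t3.png")
cv2.imwrite("pics/v3.png",np.hstack([cv2.resize(i[80:280,90:290],(400,400)),cv2.resize(t[80:280,200:400],(400,400))]))
E
```

```text
clock: 6.75
position: [0.446, -0.3108, 0.2486]
ee_rot: [-1.907, -2.495, -0.0]
force: [-0.4, 0.9, -0.2]
width: 0.762
gripper_force: 0.0
t 6.75 pos [ 0.446  -0.3108  0.2486] yaw 15.23 tilt [-0.001  0.001 -1.   ] F [-0.42  0.93 -0.2 ] w 7.0 g 0.0
shift [-0.47 -0.3  10.36] turn 0.2
```

View pics/v3.png

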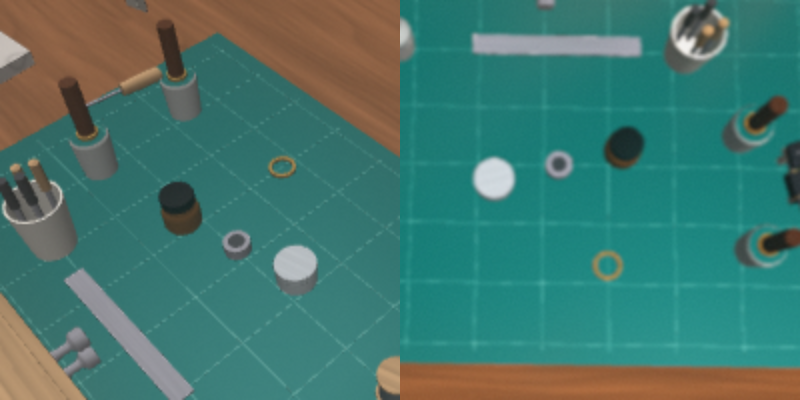

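The anvil stands between the tin and the jar, at crop (559,163) / (236,242). The mauls and bystanders haven't moved. The gripper shows at the edge of the crop, so I'll check where it should project and measure the anvil's offset.

Run:
```python
from h import *
p=telemetry.observe()["position"]
print(proj("top",p),proj("scene",p),proj("top",(.4443,-.316,.178)))
t=cv2.imread("pics/t3.png");s=cv2.imread("pics/s3.png")
def blob(im,u,v,r,lo,hi):
    m=cv2.inRange(cv2.cvtColor(im,cv2.COLOR_BGR2HSV)[v-r:v+r,u-r:u+r],lo,hi)
    c=max(cv2.findContours(m,0,1)[0],key=cv2.contourArea);return np.array(cv2.fitEllipse(cv2.convexHull(c))[0])+[u-r,v-r]
a=blob(t,279,161,12,(0,0,110),(180,70,255));b=blob(s,208,201,12,(0,0,110),(180,70,255))
print(a,b,two(("scene",*b),("top",*a)),onz("top",*a,.023))
T=blob(t,247,169,18,(0,0,140),(180,60,255));print(T,onz("top",*T,.041))
# jar lid
for im,u,v in((t,313,153),(s,179,181)):
    m=cv2.inRange(im[v-16:v+16,u-16:u+16],(0,0,0),(45,38,45))
    for r in m: print(''.join('#' if x else '.' for x in r))
cv2.imwrite("pics/v4.png",np.hstack([cv2.resize(t[100:250,340:490],(400,400)),cv2.resize(s[30:180,90:240],(400,400))]))
```

```text
[405.48989815 193.70512863] [166.64277884  72.02590987] [397.01030058 198.17325138]
[279.09493351 162.04787254] [207.59766388 200.2265358 ] (array([ 0.56681835, -0.02344161,  0.02251983]), np.float64(0.0010039437856690153)) [ 0.56708926 -0.02375804  0.023     ]
[246.56464958 168.78708649] [0.54171888 0.07330675 0.041     ]
................................
................................
................................
................................
................................
................................
................................
................................
................................
................................
................................
................................
................................
................................
................................
................................
................................
................................
................................
................................
...........#....................
................................
................................
................
[... 636 characters left out ...]
.......
................................
................................
................................
.......................#........
......................##........
.....................###........
....................###.........
........##........###...........
.........###.##..##.............
.............#.#................
................#...............
................................
................................
................................
................................
................................
................................
................................
................................
................................
................................
```

View pics/v4.png

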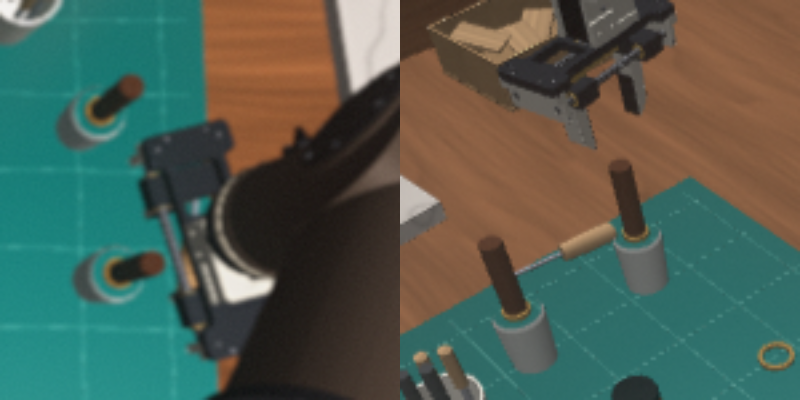

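The anvil measures (0.567,-0.023) and is 100 mm from the tin, so the placing is good. The gripper at scene (167,73) agrees with the TCP projection. The handle tops are at top (396,199) and scene (172.5,92). Next I'll descend onto the near maul.

```bash
python3 -m creep '7 -0.5 -0.3 0 0 0 0; 7 -0.5 -0.3 0 0 0 0; 7 -0.5 -0.3 4 0 0 0; 7 -0.5 -0.3 7 0 0 0; 7 -0.5 -0.3 10.4 0 0 0'>/dev/null;  python3 -m creep '7 0 0 0 0 0 0; 7 0 0 0 0 0 0'; python3 st.py .4443 -.316 .145 15
python3 - <<'E'
from h import *
print(two(("scene",172.3,92),("top",396.2,198.6)))
print(two(("scene",123.6,120.7),("top",340+132/2.667,100+87/2.667)))
i=grab("scene");t=grab("top")
cv2.imwrite("pics/v5.png",np.hstack([cv2.resize(i[50:170,110:230],(400,400)),cv2.resize(t[140:260,330:450],(400,400))]))
E
```

```text
clock: 7.72
position: [0.4452, -0.3173, 0.1465]
ee_rot: [1.906, 2.496, 0.0]
force: [0.6, -1.0, 0.1]
width: 0.763
gripper_force: 0.0
t 7.72 pos [ 0.4452 -0.3173  0.1465] yaw 15.27 tilt [ 0.001 -0.001 -1.   ] F [ 0.55 -0.99  0.14] w 7.01 g 0.0
shift [ 0.15 -0.06  0.15] turn 0.3
(array([ 0.44284036, -0.31372605,  0.17732883]), np.float64(0.0010746306869271448))
(array([ 0.61708449, -0.3020003 ,  0.17691149]), np.float64(0.0017343169777568495))
```

View pics/v5.png

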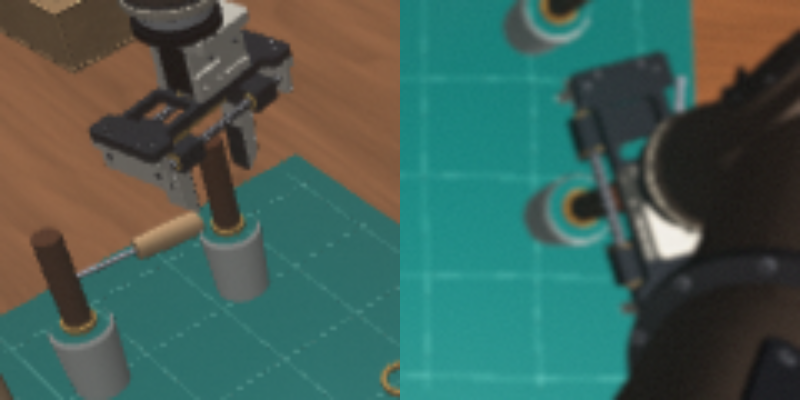

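The handle stands between the fingers. Next I'll shift 2 mm to centre it, close, and lift.

```bash
python3 -m creep '5 0.2 -0.1 0 0 0 0; 5 0.2 -0.1 0 0 0 0; 2 0.2 -0.1 0 0 0 0; 2 0.2 -0.1 0 0 0 0; 2 0.2 -0.1 0 0 0 0' 45 >/dev/null;  python3 -m creep '2 0 0 0 0 0 0; 2 0 0 0 0 0 0; 2 0 0 0 0 0 0; 2 0 0 0 0 0 0; 2 0 0 0 0 0 0'; python3 st.py .4443 -.316 .145 15
```

```text
clock: 9.07
position: [0.4432, -0.3152, 0.1453]
ee_rot: [-1.907, -2.497, -0.0]
force: [0.2, 0.0, -2.8]
width: 0.278
gripper_force: 45.0
t 9.07 pos [ 0.4432 -0.3152  0.1453] yaw 15.26 tilt [-0.  0. -1.] F [ 0.2   0.03 -2.78] w 2.55 g 44.98111188411713
shift [-0.1   0.09  0.03] turn 0.3
```

```bash
python3 -m creep '2 0 0 -2 0 0 0; 2 0 0 -4 0 0 0; 2 0 0 -6 0 0 0; 2 0 0 -6 0 0 0; 2 0 0 -6 0 0 0' >/dev/null; for i in 1 2 3; do python3 -m creep '2 0 0 0 0 0 0; 2 0 0 0 0 0 0' | egrep 'pos|force|ee'; done
python3 - <<'E'
from h import *
o=telemetry.observe();print(o["ft_torque"],o["force"])
i=grab("scene");cv2.imwrite("pics/v6.png",cv2.resize(i[40:190,90:240],(450,450)))
E
```

```text
position: [0.4429, -0.315, 0.2047]
ee_rot: [-1.906, -2.496, 0.0]
force: [-0.3, 0.7, -5.0]
gripper_force: 45.0
position: [0.4432, -0.3153, 0.2053]
ee_rot: [-1.907, -2.497, 0.0]
force: [0.6, 0.3, -5.7]
gripper_force: 45.0
position: [0.4432, -0.3153, 0.2054]
ee_rot: [1.907, 2.497, 0.0]
force: [0.4, -0.7, -5.6]
gripper_force: 45.0
[-0.06069911  0.0527423   0.0162955 ] [ 0.43822875 -0.70301245 -5.59180662]
```

View pics/v6.png

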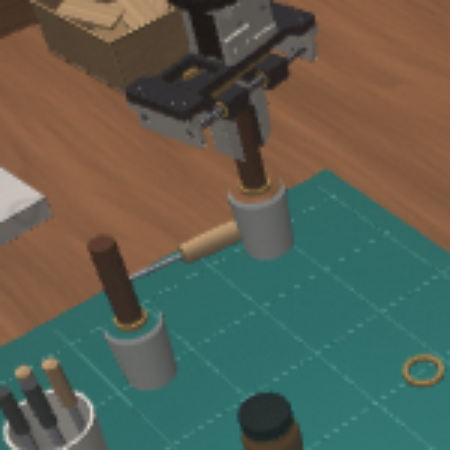

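The near maul hangs straight and weighs about 5.5 N. I'll put it back exactly where it was and go to the other one.

```bash
python3 -m creep '2 0 0 3 0 0 0; 2 0 0 5 0 0 0; 2 0 0 5.6 0 0 0; 2 0 0 6 0 0 0; 2 0 0 6 0 0 0' |egrep 'pos|force'; python3 -m creep '2 0 0 0 0 0 0; 7 0 0 0 0 0 0; 7 0 0 0 0 0 0; 7 0 0 0 0 0 0; 7 0 0 0 0 0 0'|egrep 'pos|width|force'; python3 -m creep '7 0 0 -3 0 0 0; 7 0 0 -6 0 0 0; 7 0 0 -10 0 0 0; 7 0 0 -10 0 0 0' >/dev/null; python3 st.py .6185 -.3015 .25 15
```

```text
position: [0.4436, -0.3155, 0.1459]
force: [-0.8, 0.5, -5.8]
gripper_force: 45.0
position: [0.4433, -0.3153, 0.1455]
force: [0.3, -0.6, 0.1]
width: 0.663
gripper_force: 0.0
t 12.25 pos [ 0.4445 -0.3164  0.2483] yaw 15.26 tilt [ 0.005 -0.002 -1.   ] F [-0.1  -0.15 -0.26] w 7.0 g 0.0
shift [-3.14 17.18 -0.09] turn 0.3
```

```bash
python3 -m creep '7 -3.3 17.3 0 0 0 0; 7 -3.3 17.3 0 0 0 0; 7 -3.3 17.3 0 0 0 0; 7 -3.3 17.3 0 0 0 0; 7 -3.3 17.3 0 0 0 0' >/dev/null; python3 -m creep '7 0 0 0 0 0 0'>/dev/null; python3 st.py .6185 -.3015 .145 15
python3 - <<'E'
from h import *
i=grab("scene");t=grab("top")
cv2.imwrite("pics/v7.png",np.hstack([cv2.resize(i[40:190,70:220],(400,400)),cv2.resize(t[80:230,330:480],(400,400))]))
E
```

```text
t 13.0 pos [ 0.6174 -0.3024  0.2454] yaw 15.16 tilt [-0.001 -0.    -1.   ] F [-1.27 -0.57  0.58] w 6.99 g 0.0
shift [ 0.06  0.13 10.04] turn 0.2
```

View pics/v7.png

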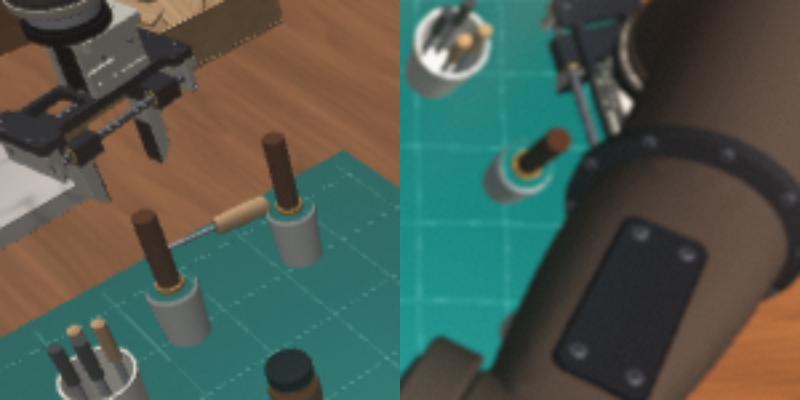

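The near maul stands again as it was. The gripper is over the far maul, clear of the pot. That was my tenth picture, so from here I'll check by numbers only.

```bash
python3 -m creep '7 0.1 0.1 3 0 0 0; 7 0.1 0.1 6 0 0 0; 7 0.1 0.1 8 0 0 0; 7 0.1 0.1 10 0 0 0; 7 0.1 0.1 10 0 0 0' |egrep force; python3 -m creep '7 0 0 0 0 0 0; 7 0 0 0 0 0 0'; python3 st.py .6185 -.3015 .145 15
```

```text
force: [0.6, 1.6, 0.3]
gripper_force: 0.0
clock: 13.98
position: [0.62, -0.3007, 0.1465]
ee_rot: [1.906, 2.495, 0.001]
force: [-0.4, 0.1, -0.1]
width: 0.77
gripper_force: 0.0
t 13.97 pos [ 0.62   -0.3007  0.1465] yaw 15.26 tilt [ 0.002 -0.001 -1.   ] F [-0.42  0.12 -0.12] w 7.06 g 0.0
shift [-0.04 -0.17  0.15] turn 0.3
```

```bash
python3 -m creep '5 0 -0.1 0 0 0 0; 5 0 -0.1 0 0 0 0; 2 0 -0.1 0 0 0 0; 2 0 -0.1 0 0 0 0; 2 0 -0.1 0 0 0 0' 45 >/dev/null;  python3 -m creep '2 0 0 0 0 0 0; 2 0 0 0 0 0 0; 2 0 0 0 0 0 0; 2 0 0 0 0 0 0; 2 0 0 0 0 0 0'; python3 -m creep '2 0 0 -2 0 0 0; 2 0 0 -4 0 0 0; 2 0 0 -6 0 0 0; 2 0 0 -6 0 0 0; 2 0 0 -6 0 0 0' >/dev/null; for i in 1 2 3; do python3 -m creep '2 0 0 0 0 0 0; 2 0 0 0 0 0 0' | egrep 'pos|force|ee'; done
```

```text
clock: 15.22
position: [0.6185, -0.3005, 0.1453]
ee_rot: [-1.907, -2.497, -0.0]
force: [0.6, -0.0, -1.6]
width: 0.278
gripper_force: 45.0
position: [0.6182, -0.3004, 0.2046]
ee_rot: [-1.906, -2.496, 0.001]
force: [0.4, 0.2, -3.3]
gripper_force: 45.0
position: [0.6185, -0.3006, 0.2052]
ee_rot: [-1.907, -2.497, 0.0]
force: [-1.0, 0.1, -3.3]
gripper_force: 45.0
position: [0.6185, -0.3005, 0.2054]
ee_rot: [-1.907, -2.497, -0.0]
force: [0.6, -0.7, -2.7]
gripper_force: 45.0
```

The far maul weighs about 3.1 N against 5.5 N, so the near one is heavier. I'll put the far one back.

```bash
python3 -m creep '2 0 0 3 0 0 0; 2 0 0 5 0 0 0; 2 0 0 5.6 0 0 0; 2 0 0 6.1 0 0 0; 2 0 0 6.1 0 0 0' |egrep 'pos|force'; python3 -m creep '2 0 0 0 0 0 0; 7 0 0 0 0 0 0; 7 0 0 0 0 0 0; 7 0 0 0 0 0 0; 7 0 0 0 0 0 0'|egrep 'pos|width|force'; python3 -m creep '7 0 0 -3 0 0 0; 7 0 0 -6 0 0 0; 7 0 0 -10 0 0 0; 7 0 0 -10 0 0 0' >/dev/null; python3 -m creep '7 0 0 0 0 0 0; 7 0 0 0 0 0 0'>/dev/null;  python3 st.py .4432 -.3153 .245 15
```

```text
position: [0.6191, -0.301, 0.1453]
force: [0.1, 0.6, -2.1]
gripper_force: 45.0
position: [0.6185, -0.3005, 0.1444]
force: [0.6, -0.2, -0.1]
width: 0.663
gripper_force: 0.0
t 18.6 pos [ 0.618  -0.3002  0.2431] yaw 15.27 tilt [-0.002  0.001 -1.   ] F [-0.37  0.37 -0.08] w 7.01 g 0.0
shift [  3.14 -17.27  -0.16] turn 0.3
```

```bash
python3 -m creep '7 3.2 -17.3 0 0 0 0; 7 3.2 -17.3 0 0 0 0; 7 3.2 -17.3 0 0 0 0; 7 3.2 -17.3 0 0 0 0; 7 3.2 -17.3 0 0 0 0' >/dev/null; python3 -m creep '7 0 0 0 0 0 0; 7 0 0 0 0 0 0; 7 0 0 0 0 0 0; 7 0 0 0 0 0 0'>/dev/null; python3 st.py .4432 -.3153 .145 15
python3 - <<'E'
from h import *
i=grab("scene");s=cv2.imread("pics/scene0.png")
d=cv2.absdiff(i,s).max(2)
# changes at maul places since start, and best image shift
for n,(x0,y0,x1,y1) in dict(far=(112,112,152,172),near=(162,84,194,142)).items():
    a=s[y0:y1,x0:x1].astype(np.float32).mean(2);b=i[y0:y1,x0:x1].astype(np.float32).mean(2)
    print(n,(d[y0:y1,x0:x1]>40).sum(),cv2.phaseCorrelate(a,b))
E
```

```text
t 19.73 pos [ 0.4434 -0.3152  0.2443] yaw 15.28 tilt [-0. -0. -1.] F [ 0.48  0.24 -0.1 ] w 6.99 g 0.0
shift [-0.   -0.02  9.93] turn 0.3
far 5 ((-0.10338147680986509, 0.0983945050800692), 0.9592853240172068)
near 4 ((-0.008831054993933662, 0.06888612172348019), 1.0402207324902217)
```

Both mauls are within 0.1 px of their start places. Now I'll regrip the heavy one and lift it high.

```bash
python3 -m creep '7 0 0 3 0 0 0; 7 0 0 6 0 0 0; 7 0 0 8 0 0 0; 7 0 0 9.9 0 0 0; 7 0 0 9.9 0 0 0' >/dev/null; python3 -m creep '7 0 0 0 0 0 0; 5 0 0 0 0 0 0; 2 0 0 0 0 0 0; 2 0 0 0 0 0 0; 2 0 0 0 0 0 0' 45 >/dev/null;  python3 -m creep '2 0 0 0 0 0 0; 2 0 0 0 0 0 0; 2 0 0 0 0 0 0; 2 0 0 0 0 0 0; 2 0 0 0 0 0 0'; python3 -m creep '2 0 0 -3 0 0 0; 2 0 0 -6 0 0 0; 2 0 0 -9 0 0 0; 2 0 0 -12.5 0 0 0; 2 0 0 -12.5 0 0 0' >/dev/null; python3 -m creep '2 0 0 0 0 0 0; 2 0 0 0 0 0 0'|egrep 'force'; python3 st.py .5668 -.0232 .27 15
```

```text
clock: 21.65
position: [0.4433, -0.3152, 0.1454]
ee_rot: [1.907, 2.497, 0.0]
force: [1.4, -0.3, -0.1]
width: 0.274
gripper_force: 45.0
force: [-0.5, -0.5, -5.4]
gripper_force: 45.0
t 22.52 pos [ 0.4424 -0.3146  0.2687] yaw 15.26 tilt [-0.003  0.001 -1.   ] F [-0.54 -0.52 -5.37] w 2.56 g 44.992602467536926
shift [24.84 19.67 -0.12] turn 0.3
```

```bash
python3 -m creep '2 2 1.6 0 0 0 0; 2 5 4 0 0 0 0; 2 8 6.4 0 0 0 0; 2 11 8.8 0 0 0 0; 2 14 11.1 0 0 0 0' >/dev/null; python3 -m creep '2 3 2.4 0 0 0 0; 2 6 4.8 0 0 0 0; 2 9 7 0 0 0 0; 2 10.8 8.6 0 0 0 0; 2 10.8 8.6 0 0 0 0' >/dev/null; python3 -m creep '2 0 0 0 0 0 0; 2 0 0 0 0 0 0; 2 0 0 0 0 0 0; 2 0 0 0 0 0 0'; python3 st.py .5668 -.0232 .195 15
```

```text
clock: 24.28
position: [0.5679, -0.0246, 0.2705]
ee_rot: [1.908, 2.496, 0.0]
force: [0.4, 0.3, -5.9]
width: 0.28
gripper_force: 45.0
t 24.27 pos [ 0.5679 -0.0246  0.2705] yaw 15.22 tilt [ 0.  0. -1.] F [ 0.45  0.29 -5.87] w 2.57 g 44.99271869659424
shift [ 0.16 -0.07  7.55] turn 0.2
```

```bash
python3 -m creep '2 0.1 -0.1 2 0 0 0; 2 0.1 -0.1 4 0 0 0; 2 0.1 -0.1 6 0 0 0; 2 0.1 -0.1 7.5 0 0 0; 2 0.1 -0.1 7.5 0 0 0' >/dev/null; python3 -m creep '2 0 0 0 0 0 0; 2 0 0 0 0 0 0; 2 0 0 0 0 0 0; 2 0 0 0 0 0 0'>/dev/null; python3 st.py .5668 -.0232 .195
python3 - <<'E'
from h import *
i=grab("scene");s=cv2.imread("pics/scene0.png");s3=cv2.imread("pics/s3.png")
# others unmoved?
for n,(x0,y0,x1,y1) in dict(far=(112,112,152,172),jar=(166,168,195,201),tinlow=(224,208,252,232),pot=(86,155,130,214)).items():
    print(n,(cv2.absdiff(i,s).max(2)[y0:y1,x0:x1]>40).sum())
# gap check: predicted face and anvil pixels against image columns
print(proj("scene",(.5668,-.0232,.053)),proj("scene",(.5668,-.0232,.023)))
h=cv2.cvtColor(i,cv2.COLOR_BGR2HSV)
for v in range(170,216,2): print(v,''.join('#' if x<75 else '.' for x in h[v,180:240,1]))
E
```

```text
t 25.4 pos [ 0.5668 -0.0235  0.1956] yaw 15.26 tilt [ 0.  0. -1.] F [ 0.63 -0.08 -5.41] w 2.57 g 44.99315142631531
shift [0.03 0.   0.06] turn 0
far 6
jar 48
tinlow 0
pot 0
[206.05826428 193.50135969] [207.45641651 200.14678631]
170 ########.........###.#######................................
172 ######............#.#######.#...............................
174 ######..........#.#.######.......#..........................
176 #######.....................#....##.........................
178 #######.....#.....#.............###.........................
180 #########...###..............######.........................
182 ###.###..#...#####.......##########.........................
184 #####.........#####################.........................
186 ###.......#...######################........................
188 ..........#....#####################........................
190 ..........#.....####################........................
192 .........#......####################........................
194 .......##........###################........................
196 ..#.##............#################.........................
198 ...................################.........................
200 .....................##############.........................
202 .....................###############........................
204 ......................##############...............#########
206 .......................############..............###########
208 ........................#########...............############
210 ...............................................#############
212 ..............................................##############
214 ...............................................#############
```

Run:
```python
from h import *
i=grab("scene");s=cv2.imread("pics/scene0.png")
print((cv2.absdiff(i,s).max(2)[168:201,166:195]>40).sum(0))
a,b=[x[166:203,164:190].astype(np.float32).mean(2) for x in(s,i)];r=cv2.phaseCorrelate(a,b);print(r)
if np.hypot(*r[0])<.5: print(job.sign_off())
```

```text
[0 0 0 0 0 0 0 0 0 0 1 1 2 2 2 2 4 4 5 5 3 1 0 0 0 0 5 4 6]
((0.5930345481002242, -0.08693166002840869), 0.9551550288995106)
```

Run:
```python
from h import *
i=grab("scene");s=cv2.imread("pics/scene0.png");s3=cv2.imread("pics/s3.png")
def ob(im):
    m=cv2.bitwise_not(cv2.inRange(cv2.cvtColor(im,cv2.COLOR_BGR2HSV),(75,90,30),(100,255,255)))[166:203,164:196]
    return m>0
A,B,C=map(ob,(s,s3,i))
for r in range(0,37,2): print('   '.join(''.join('#' if x else '.' for x in M[r]) for M in(A,B,C)))
d=cv2.absdiff(i,s).max(2)[166:203,164:196]>40
print(np.argwhere(d[:,:26]).mean(0), i[175:182,176:186].mean(2).round().astype(int).tolist()[3],s[175:182,176:186].mean(2).round().astype(int).tolist()[3])
```

```text
................................   ................................   .......################....#####
................................   ................................   ...........############........#
................................   ................................   ................########........
..........##########............   ..........##########............   ..........############..........
.......###############..........   .......###############..........   .......###############..........
......#################.........   ......#################.........   ......#################.....#...
......################..........   ......################..........   ......#################.....#...
......###############.###.......   ......###############..##.......   ......###################...###.
.......##############.####......   .......############.#.####......   .......###################...###
.......###..##.###.#######......   .......#.###..##.#########......   .......###################....##
.......####################.....   ......#####################.....   
[... 264 characters left out ...]
#......   .........#################......   .........#################......
..........###############.......   ..........###############.......   ..........###############.......
............##########..........   ............##########..........   ............##########..........
................................   ................................   ................................
................................   ................................   ................................
................................   ................................   ................................
[ 2.06779661 17.06779661] [48, 47, 46, 47, 49, 47, 48, 48, 47, 47] [46, 45, 46, 47, 45, 46, 45, 47, 46, 46]
```

The jar's outline is identical to the start. The difference came from the gripper showing behind it, so I'll hand in.

```bash
python3 -c "
from cell import job; print(job.sign_off())"
```

```text
the job is handed in; nothing more can be done
None
```

Job handed in at about 25.6 s: the anvil stands midway between tin and jar (within about 1 mm), the lighter maul (about 3.1 N, the far one) is back upright where it was, and the arm holds the heavier one (about 5.5 N) upright about 3 cm above the anvil.

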